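# Set and lock the depth stop of the bead press

### The job

On the little blue bead press, turn the stop bolt clockwise by the bar on its top until the bar's red end points at the white line on the bridge. Then run the brass jam nut under it down clockwise, turn by turn, until it locks firmly on its washer, snug but not overtightened, leaving the bolt on its mark and the nut let go. Leave the things round the press alone.

Things in the scene. Friction and masses are not known exactly. Their poses are not given: they have to be found in the camera images.
- press: small blue bead press, screwed down. Base 120 x 150 x 12 mm, bridge 84 (x) x 134 (y) x 18 mm whose top is 70 mm above the table. Origin: centre of the underside, on the axis of bolt and nut, which is upright; x axis runs from the white line's side (-x) through the bolt axis
- mark (a point): middle of the white line painted flat on the bridge, 32.5 mm from the bolt axis on the press's -x side, 71 mm above the table
- stop_bolt: steel stop bolt, 20 mm thread, upright through bridge and nut. Origin on the press's axis, within 4 mm of table level, z up; x runs along the bar on top, -x to its red end. Bar 30 mm long (x), 14 mm thick (y), 17 mm high, its top 129 mm over the origin. Light friction (0.06 N m), stays where left; clockwise from above it sinks 2.5 mm per rad. Starts 0.5 to 1.3 rad short of the mark (turn clockwise)
- pointer (a point): top of the bar's red end, 15 mm from the axis
- jam_nut: brass hexagon jam nut on the bolt, under the bar: 40 mm across flats, 46 across corners, 14 high. Origin: centre of its underside, z up on the axis; two flats face its +y and -y, the others follow at 60 degrees. Clockwise from above it sinks 2.5 mm per rad on its thread, running freely (0.05 N m) and staying where left. It starts 0.4 to 2.4 rad short of its steel lock washer
- glass_dish: octagonal glass dish with beads, 67 mm wide, 18 mm high, loose near the press; origin at the centre of its underside. Leave alone
- spool_blue: spool of blue thread standing upright, 51 mm wide, 60 mm high, loose near the press; origin at the centre of its underside. Leave alone
- tourmaline: rough black crystal, 54 x 147 x 42 mm, loose near the press; origin at the centre of its underside. Leave alone
- nut_top (a point): centre of the nut's top. The lock washer below (37 mm across, 2 mm thick) lies on packing of unknown thickness: where the nut seats must be felt. Seated, torque rises by about 0.9 N m per rad while turning (up to half less when stopped), preload by about 230 N per rad; let go, friction holds it but for 0.05 rad. Snug is 0.15 to 0.35 N m above running free; 0.5 N m (130 N preload) is overtight
There are look-alikes about, which are no part of the job. Several things have the shape of the press; the one meant has the colours described above.

How it is judged:
By the outcome, as a careful person would: the job done as asked, in the order asked, and still so for the second after the job is handed in, with the robot touching nothing.
It also fails if it takes over 64 s, if anything falls off the work surface, if the arm or the gripper's body presses on something with over 40 N, if the wrist force passes 120 N, or if a joint passes its speed limit or range.

### The arm

A 7-joint arm with a two-finger parallel gripper is mounted at the origin on a cart in front of the work surface, level with it; the furniture and walls round the work are solid. World frame = base frame: x ahead of the robot, y to its left, z up, the work surface at z = 0. Lengths are in m, angles in rad, forces in N, time in s.
With the tool pointing down it reaches from about 0.4 to 0.85 m from the base axis. Payload 10.4 kg.
Tool frame: the origin (TCP) lies on the centre line of the jaws, within the pads' length; the fingertips stand r.finger_overhang ahead of it and the grasp point (between the pads) lies 5 mm behind it (r.finger_overhang is the distance from the TCP to the fingertips, in m); z points along the fingers, y is the line along which they close (so a half turn about z gives the same grasp; the last joint's range is limited). The gripper opens to 87 mm and grips with 3 to 60 N. Pads are 19 mm wide; open, the fingers measure 117 mm over their backs; the gripper's body (75 mm by 190 mm) begins 51 mm behind the grasp point.
Start: joints at [1.104, 0.332, -0.065, 1.46, 0.022, 1.35, -0.088], TCP at [0.268, -0.564, 0.237] pointing down, gripper open.
Joint ranges: [-2.6, 2.6], [-0.5, 2.12], [-1.47, 1.34], [0.16, 2.42], [-1.27, 4.41], [0.06, 2.06], [-2.6, 2.6]. Speed limits (rad/s): [2.22, 2.22, 2.79, 2.79, 3.14, 3.14, 3.14].

### API

Orientations are given as a unit quaternion [x, y, z, w].
In Python, from bench import read_state, viewer, r gives the robot as it stands.
- The arm moves only by the tool carry_out, never from a script. Its argument "moves" is a list of rows, each a list of 6 numbers: the shift along the tool's x, y, z in units of 40 mm (1.0 is 40 mm), then the turn, a rotation vector about the tool's x, y, z in units of 8 degrees (1.0 is 8 degrees). A call has 1 to 20 rows; each row shifts and turns the commanded pose from where the row before left it, along the tool's axes as they then stand; what a row does not reach is not made up. A row lasts 1/8 s, in which the tool goes at most 62.5 mm and 10.7 degrees, less where a joint would pass 70% of its speed; a pose out of reach is approached as far as the arm can. A call is refused whole if a number of a shift passes 1 or a number of a turn 1, either way. A call with a gripper value outside its range is refused whole. "fingers" is the finger opening in mm, from 0 to 87, set as the call begins (left out, the last holds). The fingers move at their own pace and stop on an object; "force" is the grip in N (left out, the last holds). Time passes only in rows, so rows that do not move let the fingers close. It gives the time, the measured TCP pose, the force, the opening and the grip force at its end, in the units of the state.
- read_state(): the state, without advancing time (a new reading comes with each control period).
- viewer.camera(name): name is "scene" or "top" or "wrist"; returns a dict with "pixels" (384x512x3 uint8, red, green, blue), "range_z" (384x512 float32, m along the optical axis (not along the pixel's ray), 0 where there is no reading), "fx", "fy", "cx", "cy" (pixels), "xyz" and "orientation" of the camera in the world. Camera axes: x right, y down, z forward; pixel columns grow to the right and rows downward; lengths in m; the calibration is good to about 2 mm. A picture is of the moment at which its call begins.
- r.close_job(): hands the job in; it is judged then, once.
The state is a dict: "time": time; "joint_positions": joint angles; "joint_vel": joint speeds; "joint_torque": joint torques, N m; "ee_pos": TCP position; "eef_rot": TCP orientation; "ft_force": force on the tool from outside, world axes, zero at the start; "torque": the same for the moment, N m; "width": finger opening in m; "grip_force": force on a finger pad.
Only numpy, scipy, OpenCV 4.12 (cv2) and the standard library are available. Lean on these libraries where they do the work, as an engineer would, in place of code of your own. Each camera call takes 0.05 s, during which the arm holds its last target. There are 200 camera calls.

## Working session

There is one attempt and no reset: what is moved stays moved. The work goes in short steps, Python scripts to look and compute and a tool call to move; the robot and the scene stay as the last step left them, time stands still between calls to the robot, and variables do not carry over. Pictures are saved under pics/ and viewed, at most 10 in all, crops included, and the job is handed in when it is done.

Besides the shell and the picture viewer there is one more tool, called after ">>>" by a JSON object that holds its "op" and its "data". carry_out: Moves the arm, as the interface text tells. Its arguments: {"type":"object","properties":{"moves":{"type":"array","items":{"type":"array","items":{"type":"number"}}},"fingers":{"type":"number"},"force":{"type":"number"}},"required":["moves"]}

```bash
ls; mkdir -p pics; cat > h.py <<'E'
import numpy as np,cv2
from bench import read_state,viewer,r
from scipy.spatial.transform import Rotation as R
def cam(n):
    c=viewer.camera(n);d=c["range_z"];v,u=np.indices(d.shape)
    P=np.stack([(u-c["cx"])/c["fx"]*d,(v-c["cy"])/c["fy"]*d,d],-1)
    W=P@R.from_quat(c["orientation"]).as_matrix().T+np.array(c["xyz"]);W[d==0]=np.nan
    return c["pixels"],W,c
def save(n,im): cv2.imwrite("pics/"+n,im[...,::-1])
E
python3 - <<'E'
from h import *
print(read_state(),r.finger_overhang)
a,W,c=cam("top");b,W2,c2=cam("scene")
np.savez("t.npz",a=a,W=W,b=b,W2=W2)
print(c["xyz"],c["orientation"],c["fx"],c2["xyz"])
save("a.png",np.vstack([cv2.resize(a,(400,300)),cv2.resize(b,(400,300))]))
save("top.png",cv2.resize(a,(800,600)))
E
```

```text
pics
{'time': 0.0, 'joint_positions': array([ 1.10441474,  0.33288307, -0.06472052,  1.46093503,  0.02159377,
        1.34990957, -0.08850845]), 'joint_vel': array([-2.12692446e-04, -2.41640827e-04, -3.92165412e-04, -7.58058041e-04,
        4.12648391e-05, -4.50200659e-04, -5.34678850e-05]), 'joint_torque': array([ 5.77857136e-04, -6.23233223e+01,  2.51409388e-02, -3.89893126e+01,
       -6.13650447e-02,  3.99681693e-02,  1.53530314e-04]), 'ee_pos': array([ 0.26819801, -0.56412118,  0.23574999]), 'eef_rot': array([ 9.75479475e-01,  2.20089244e-01, -1.84704939e-04, -6.95728976e-04]), 'ft_force': array([ 0.14092339, -0.69009439,  0.65049505]), 'torque': array([-0.00056428, -0.02494487, -0.05695015]), 'grip_force': 0.0, 'width': 0.08699433652698482} 0.014
[0.47760963 0.0414307  1.23754487] [ 0.71235468 -0.70080497  0.01802955 -0.03313818] 412.9957980201789 [0.07081078 0.81460367 0.62621936]
```

View pics/top.png

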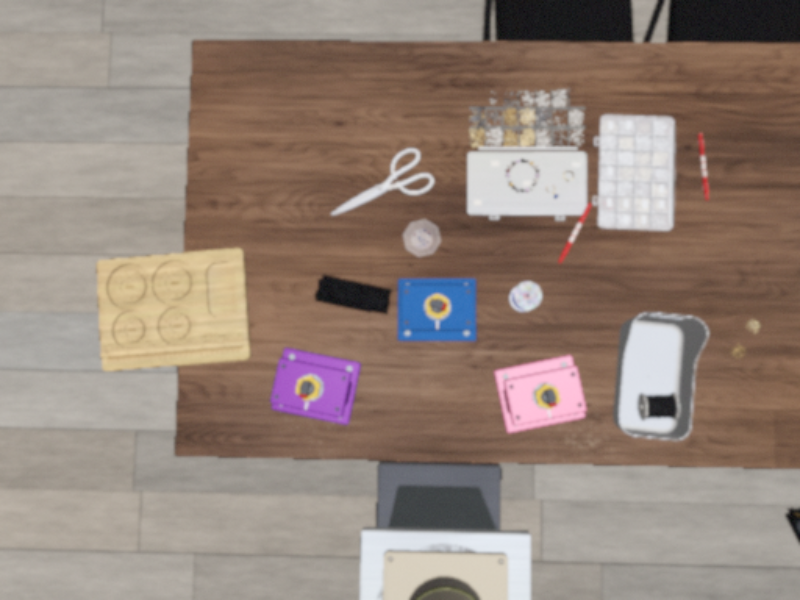

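View pics/a.png

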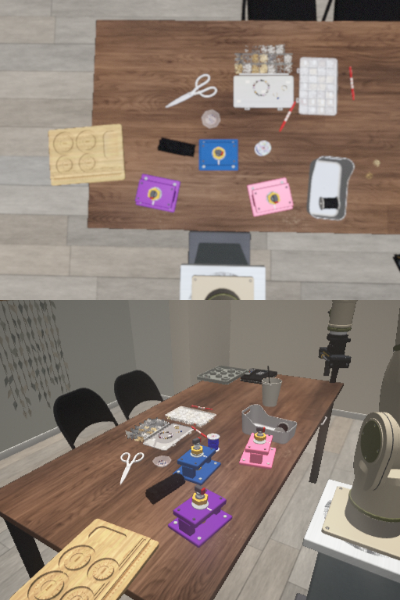

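The blue press is at top-view (437,307), in the 800-pixel picture. Its white line is on the robot's side at (437,323). The dish is at (421,238), the spool at (526,296) and the crystal at (353,294). The purple and pink presses are look-alikes.

```bash
python3 - <<'E'
from h import *
z=np.load("t.npz");a,W,b,W2=[z[k] for k in("a","W","b","W2")]
hsv=cv2.cvtColor(a,cv2.COLOR_RGB2HSV)
def at(u,v): return W[int(v*.64),int(u*.64)].round(4)
for n,p in dict(dish=(421,238),spool=(526,296),cry=(353,294),bolt=(437,306),line=(437,324)).items(): print(n,at(*p))
m=(hsv[...,0]>100)&(hsv[...,0]<118)&(hsv[...,1]>150); m[:170]=0;m[225:]=0;m[:,:245]=0;m[:,312:]=0
p=W[m];print(m.sum(),np.nanpercentile(p,[1,50,99],axis=0).round(4))
q=p[np.abs(p[:,2]-.07)<.008][:,:2].astype(np.float32); print(len(q),cv2.minAreaRect(q))
q=p[np.abs(p[:,2]-.012)<.008][:,:2].astype(np.float32); print(len(q),cv2.minAreaRect(q))
# high points
s=np.zeros(m.shape,bool);s[180:215,262:298]=1
for lo,hi in((.085,.112),(.112,.15)):
  k=s&(W[...,2]>lo)&(W[...,2]<hi);print(lo,k.sum(),np.nanmean(W[k],0),np.ptp(W[k],0))
red=s&((hsv[...,0]<8)|(hsv[...,0]>172))&(hsv[...,1]>120);print("red",red.sum(),W[red].mean(0) if red.any() else 0)
wh=s&(hsv[...,1]<60)&(hsv[...,2]>170);print("white",wh.sum(),W[wh].mean(0))
save("z.png",cv2.resize(a[165:230,240:350],(770,455),interpolation=cv2.INTER_CUBIC))
E
```

```text
dish [0.7061 0.0557 0.0026]
spool [ 0.5947 -0.1433  0.0241]
cry [0.5917 0.1826 0.0351]
bolt [0.5659 0.0255 0.131 ]
line [0.5367 0.0241 0.0703]
1409 [[ 0.5124 -0.0478  0.0071]
 [ 0.5643  0.0228  0.0677]
 [ 0.6239  0.0915  0.0732]]
989 ((0.5683718919754028, 0.0246029831469059), (0.08044774830341339, 0.13096004724502563), 0.9087774753570557)
408 ((0.567289412021637, 0.023714948445558548), (0.11354779452085495, 0.14330437779426575), 0.5260762572288513)
0.085 111 [0.56668461 0.02486291 0.09441667] [0.04187595 0.03915056 0.02450059]
0.112 72 [0.56768216 0.02446819 0.12807191] [0.02028047 0.02960728 0.02168719]
red 4 [0.56337767 0.01339525 0.13165556]
white 78 [0.55965172 0.02070407 0.07318537]
```

View pics/z.png

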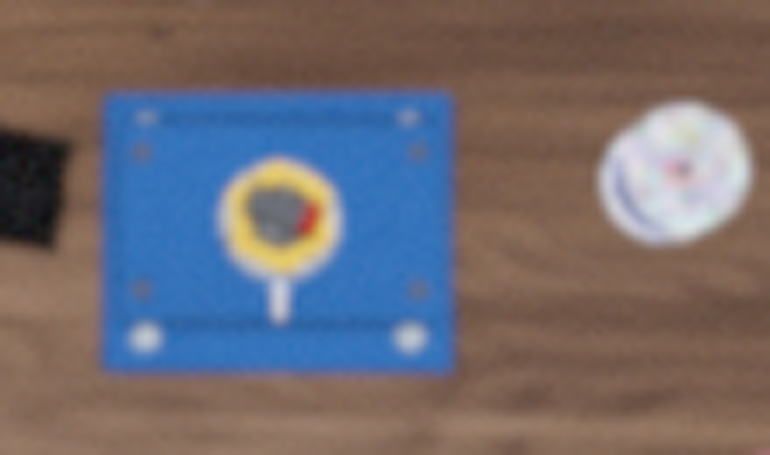

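>>> {"op": "carry_out", "data": {"moves": [[0.93,-0.72,0,0,0,0],[0.93,-0.72,0,0,0,0],[0.93,-0.72,0,0,0,0],[0.93,-0.72,0,0,0,0],[0.93,-0.72,0,0,0,0],[0.93,-0.72,0,0,0,0],[0.93,-0.72,0,0,0,0],[0.93,-0.72,0,0,0,0],[0.93,-0.72,0,0,0,0],[0.93,-0.72,0,0,0,0],[0.93,-0.72,0,0,0,0],[0.93,-0.72,0,0,0,0],[0.93,-0.72,0,0,0,0],[0.93,-0.72,0,0,0,0]]}}

```text
time: 1.85
ee_pos: [0.566, 0.0245, 0.2363]
eef_rot: [0.976, 0.22, -0.0, 0.0]
ft_force: [0.7, -0.8, 0.5]
width: 0.0868
grip_force: 0.0
```

>>> {"op": "carry_out", "data": {"moves": [[0,0,0,0,0,-1],[0,0,0,0,0,-1],[0,0,0,0,0,-1],[0,0,0,0,0,-1],[0,0,0,0,0,-1],[0,0,0,0,0,-1],[0,0,0,0,0,-1],[0,0,0,0,0,-1],[0,0,0,0,0,0]]}}

```text
time: 2.98
ee_pos: [0.5654, 0.0232, 0.2362]
eef_rot: [0.711, 0.703, -0.0, -0.0]
ft_force: [-0.8, 0.3, 0.4]
width: 0.0867
grip_force: 0.0
```

```bash
python3 - <<'E'
from h import *
s=read_state();print(s["ee_pos"],R.from_quat(s["eef_rot"]).as_matrix().round(3),s["joint_positions"],s["torque"])
a,W,c=cam("wrist");print(c["xyz"],c["orientation"])
np.savez("w.npz",a=a,W=W,xyz=c["xyz"],q=c["orientation"],K=[c["fx"],c["fy"],c["cx"],c["cy"]])
save("w1.png",a)
E
```

```text
[0.56540686 0.02316385 0.23620012] [[ 0.011  1.    -0.001]
 [ 1.    -0.011  0.   ]
 [ 0.    -0.001 -1.   ]] [ 0.47161896  0.27625719 -0.70522406  1.59159178  0.18237188  1.34176451
 -0.26752574] [ 0.03571371 -0.14059741  0.04019387]
[0.56581299 0.09737611 0.38367385] [ 0.99041007 -0.00541727 -0.00111432  0.1380482 ]
```

View pics/w1.png

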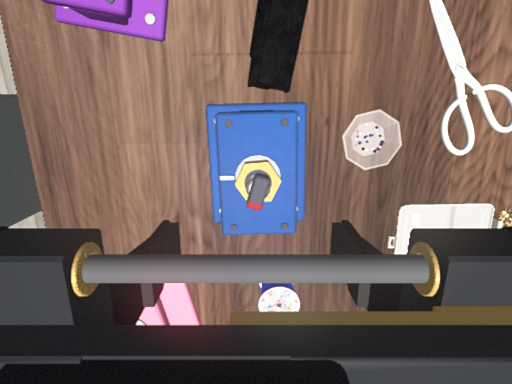

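The wrist view shows the bar at (259,188) with its red end at (255,206), the white line at (227,178) and the nut round (258,180).

```bash
cat >> h.py <<'E'
def meas(crop=None):
    a,W,c=cam("wrist");hsv=cv2.cvtColor(a,cv2.COLOR_RGB2HSV)
    ax=np.array([.567,.0243])
    near=np.hypot(W[...,0]-ax[0],W[...,1]-ax[1])<.06
    Rc=R.from_quat(c["orientation"]).as_matrix();o=np.array(c["xyz"])
    def ray(u,v,z):
        d=Rc@np.array([(u-c["cx"])/c["fx"],(v-c["cy"])/c["fy"],1]);return (o+d*(z-o[2])/d[2])[:2]
    bl=near&(hsv[...,0]>100)&(hsv[...,0]<125)&(hsv[...,1]>120)&(abs(W[...,2]-.07)<.006)
    print("bridge",cv2.minAreaRect(W[bl][:,:2].astype(np.float32)),np.median(W[bl][:,2]))
    bar=near&(W[...,2]>.122)&(W[...,2]<.14);zb=np.median(W[bar][:,2])
    p=W[bar][:,:2].astype(np.float32);print("bar",bar.sum(),zb,cv2.minAreaRect(p))
    red=near&((hsv[...,0]<8)|(hsv[...,0]>172))&(hsv[...,1]>110)&(W[...,2]>.1);print("red",red.sum(),W[red&bar].mean(0))
    w=near&(hsv[...,1]<50)&(hsv[...,2]>170)&(abs(W[...,2]-.071)<.004)&(W[...,0]<.55)&(abs(W[...,1]-.024)<.012);print("line",w.sum(),W[w].mean(0))
    nt=near&(hsv[...,0]>15)&(hsv[...,0]<35)&(hsv[...,1]>90)&(W[...,2]>.08);print("brass",nt.sum(),np.percentile(W[nt],[5,50,95],axis=0).round(4))
    zt=np.median(W[nt][:,2]);t=nt&(abs(W[...,2]-zt)<.003);h=cv2.convexHull(W[t][:,:2].astype(np.float32));print("nutrect",cv2.minAreaRect(h),cv2.minEnclosingCircle(h))
    if crop:
        k=cv2.resize(a[110:240,190:330],(700,650))[:600];save(crop,k)
    return a,W,c,bar,t
E
python3 - <<'E'
from h import *
a,W,c,bar,t=meas("c1.png")
# hexagon orientation: support width vs angle
p=W[t][:,:2]
for th in range(0,60,5):
    d=p@[np.cos(np.radians(th)),np.sin(np.radians(th))];o=[]
    for k in(0,60,120):
        d=p@[np.cos(np.radians(th+k)),np.sin(np.radians(th+k))];o.append(round(1000*np.ptp(d),1))
    print(th,o)
E
```

```text
bridge ((0.567666232585907, 0.024222932755947113), (0.08401624858379364, 0.11925671249628067), 1.033133625984192) 0.06924723014616957
bar 562 0.1311209360876775 ((0.5676642656326294, 0.022791381925344467), (0.030302656814455986, 0.014194074086844921), 72.38920593261719)
red 284 [0.56341295 0.01155659 0.13143213]
line 109 [0.54022289 0.02495045 0.07092161]
brass 5738 [[0.5178 0.0318 0.0944]
 [0.59   0.0462 0.3183]
 [0.6191 0.057  0.322 ]]
nutrect ((0.5910840630531311, 0.04625802859663963), (0.002865150338038802, 0.06429019570350647), 89.53052520751953) ((0.5910768508911133, 0.04539128392934799), 0.03224513307213783)
0 [np.float64(64.3), np.float64(32.9), np.float64(34.0)]
5 [np.float64(64.0), np.float64(28.0), np.float64(38.5)]
10 [np.float64(63.2), np.float64(22.9), np.float64(42.7)]
15 [np.float64(62.0), np.float64(17.7), np.float64(46.7)]
20 [np.float64(60.3), np.float64(12.4), np.float64(50.3)]
25 [np.float64(58.2), np.float64(7.1), np.float64(53.6)]
30 [np.float64(55.7), np.float64(3.1), np.float64(56.4)]
35 [np.float64(52.8), np.float64(8.4), np.float64(58.8)]
40 [np.float64(49.5), np.float64(13.8), np.float64(60.8)]
45 [np.float64(45.8), np.float64(19.1), np.float64(62.3)]
50 [np.float64(41.8), np.float64(24.2), np.float64(63.4)]
55 [np.float64(37.5), np.float64(29.2), np.float64(64.1)]
```

View pics/c1.png

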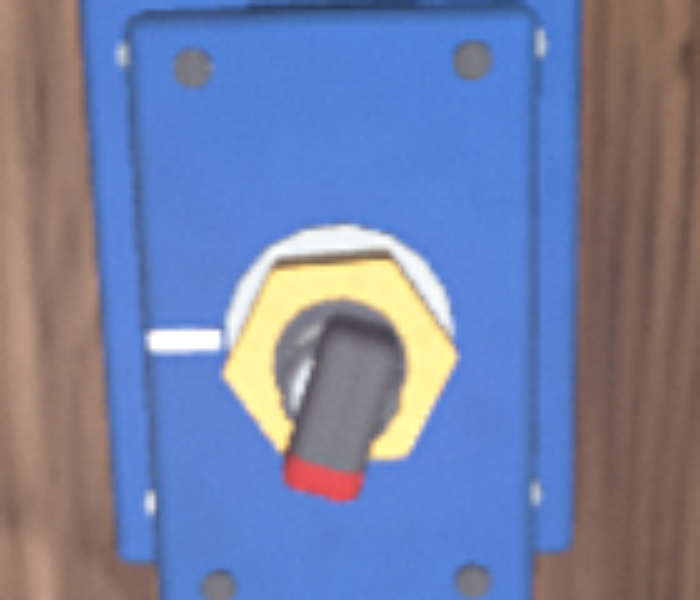

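>>> {"op": "carry_out", "data": {"moves": [[0.02,0.06,0.2,0,0,0.7],[0,0,0.4,0,0,0.7],[0,0,0.6,0,0,0.72],[0,0,0.6,0,0,0],[0,0,0.6,0,0,0],[0,0,0.4,0,0,0],[0,0,0.2,0,0,0],[0,0,0,0,0,0],[0,0,0,0,0,0]], "fingers": 60}}

```text
time: 4.2
ee_pos: [0.5685, 0.0241, 0.1174]
eef_rot: [0.807, 0.591, 0.001, 0.0]
ft_force: [0.0, 0.6, -0.1]
width: 0.0603
grip_force: 0.0
```

```bash
python3 - <<'E'
from h import *
s=read_state();print(s["time"],s["ee_pos"],R.from_quat(s["eef_rot"]).as_matrix().round(4).tolist(),s["joint_positions"],s["torque"],s["ft_force"])
a,W,c=cam("wrist");hsv=cv2.cvtColor(a,cv2.COLOR_RGB2HSV)
n=(abs(W[...,0]-.567)<.025)&(abs(W[...,1]-.024)<.025)&(hsv[...,0]>15)&(hsv[...,0]<35)&(hsv[...,1]>90)&(W[...,2]<.12)
print(n.sum(),np.percentile(W[n],[5,25,50,75,95],axis=0))
save("w2.png",a)
E
```

```text
4.2 [0.56854749 0.02412762 0.11735181] [[0.3015, 0.9535, 0.0013], [0.9535, -0.3015, -0.0001], [0.0003, 0.0013, -1.0]] [ 0.40942703  0.3789296  -0.64039485  1.72733738  0.24889254  1.11637152
 -0.61319946] [-0.00320138 -0.08297317 -0.01072424] [ 0.01608082  0.63507002 -0.13480314]
665 [[0.54759803 0.01369681 0.09288242]
 [0.55224655 0.02046496 0.09383997]
 [0.56629935 0.02763228 0.09430238]
 [0.58155263 0.03430402 0.09473103]
 [0.58715327 0.04224128 0.09544491]]
```

View pics/w2.png

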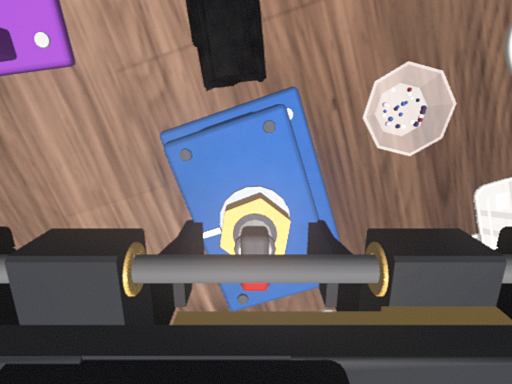

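The bar stands between the fingers, in line with the tool, and the nut top is at 94 mm. I'll grip it and turn 71.4°.

>>> {"op": "carry_out", "data": {"moves": [[0,0,0,0,0,0],[0,0,0,0,0,0],[0,0,0,0,0,0],[0,0,0,0,0,0],[0,0,0,0,0,0]], "fingers": 0, "force": 25}}

```text
time: 4.88
ee_pos: [0.5682, 0.024, 0.1166]
eef_rot: [0.807, 0.591, 0.0, 0.0]
ft_force: [1.0, -0.8, -0.5]
width: 0.0207
grip_force: 25.0
```

>>> {"op": "carry_out", "data": {"moves": [[0,0,0.008,0,0,0.9],[0,0,0.008,0,0,0.9],[0,0,0.008,0,0,0.9],[0,0,0.008,0,0,0.9],[0,0,0.008,0,0,0.9],[0,0,0.008,0,0,0.9],[0,0,0.008,0,0,0.9],[0,0,0.008,0,0,0.9],[0,0,0.008,0,0,0.8],[0,0,0.006,0,0,0.6],[0,0,0,0,0,0],[0,0,0,0,0,0]]}}

```text
time: 6.38
ee_pos: [0.5687, 0.0233, 0.1136]
eef_rot: [0.999, 0.033, 0.001, 0.0]
ft_force: [3.8, -4.1, -1.2]
width: 0.0207
grip_force: 25.0
```

```bash
python3 - <<'E'
from h import *
s=read_state();M=R.from_quat(s["eef_rot"]).as_matrix();print(s["time"],s["ee_pos"],np.degrees(np.arctan2(M[1,0],M[0,0])),s["joint_positions"],s["torque"],s["ft_force"],s["width"])
E
```

```text
6.375 [0.56865815 0.02326844 0.11359277] 3.759819629903108 [ 0.25374841  0.34680345 -0.44674738  1.73883962  0.16735622  1.09220621
 -1.75218199] [-0.76883073 -0.90496772  0.00920571] [ 3.8135158  -4.13374416 -1.23197706] 0.020734651308297828
```

The width of 20.7 mm means the fingers gripped the thread below the bar. I'll let go, rise and check where the bar is.

>>> {"op": "carry_out", "data": {"moves": [[0,0,0,0,0,0],[0,0,0,0,0,0],[0,0,-0.4,0,0,0],[0,0,-0.7,0,0,0],[0,0,-0.7,0,0,0],[0,0,-0.7,0,0,0],[0,0,-0.4,0,0,0],[0,0,0,0,0,0],[0,0,0,0,0,0]], "fingers": 60}}

```text
time: 7.5
ee_pos: [0.5675, 0.024, 0.2284]
eef_rot: [0.999, 0.032, -0.001, 0.0]
ft_force: [-0.5, -0.4, -0.2]
width: 0.06
grip_force: 0.0
```

```bash
sed -i 's/(W\[...,2\]>.08);print("brass"/(W[...,2]>.08)\&(W[...,2]<.12);print("brass"/' h.py; cat >> h.py <<'E'
def st():
    s=read_state();M=R.from_quat(s["eef_rot"]).as_matrix();print(s["time"],s["ee_pos"].round(4),"xang",np.degrees(np.arctan2(M[1,0],M[0,0])).round(2),"q7",s["joint_positions"][6].round(3),"tau",s["torque"].round(3),"F",s["ft_force"].round(2),"w",round(s["width"],4))
def hexfit(p):
    best=[]
    for th in np.arange(0,60,1):
        o=[np.ptp(p@[np.cos(np.radians(th+k)),np.sin(np.radians(th+k))]) for k in(0,60,120)];best.append((sum(o),th,np.round(o,4)))
    print("hex normal angle",sorted(best,key=lambda b:b[0])[:4])
E
python3 - <<'E'
from h import *
st()
a,W,c,bar,t=meas("c2.png")
hexfit(W[t][:,:2])
E
```

```text
7.5 [0.5675 0.024  0.2284] xang 3.68 q7 -1.714 tau [ 0.028  0.023 -0.009] F [-0.46 -0.45 -0.18] w 0.06
bridge ((0.5681686997413635, 0.02434491366147995), (0.08290015906095505, 0.11970409005880356), 0.6354814767837524) 0.06921338683732886
bar 554 0.1281187284708346 ((0.5679055452346802, 0.021743934601545334), (0.029761845245957375, 0.013804427348077297), 3.626890182495117)
red 89 [0.55595033 0.02140602 0.1283912 ]
line 22 [0.53131762 0.02338515 0.06999269]
brass 113 [[0.5526 0.0083 0.0914]
 [0.581  0.0249 0.094 ]
 [0.5894 0.0411 0.0956]]
nutrect ((0.5701072812080383, 0.02566724270582199), (0.03514205664396286, 0.04028445482254028), 78.21829986572266) ((0.5691052079200745, 0.023262368515133858), 0.021981317549943924)
hex normal angle [(np.float64(0.11589273507371661), np.int64(33), array([0.0389, 0.0369, 0.0401])), (np.float64(0.11589556712513549), np.int64(34), array([0.0389, 0.0372, 0.0398])), (np.float64(0.11618098370984739), np.int64(32), array([0.0391, 0.0367, 0.0403])), (np.float64(0.11634470737497417), np.int64(35), array([0.0389, 0.0376, 0.0398]))]
```

View pics/c2.png

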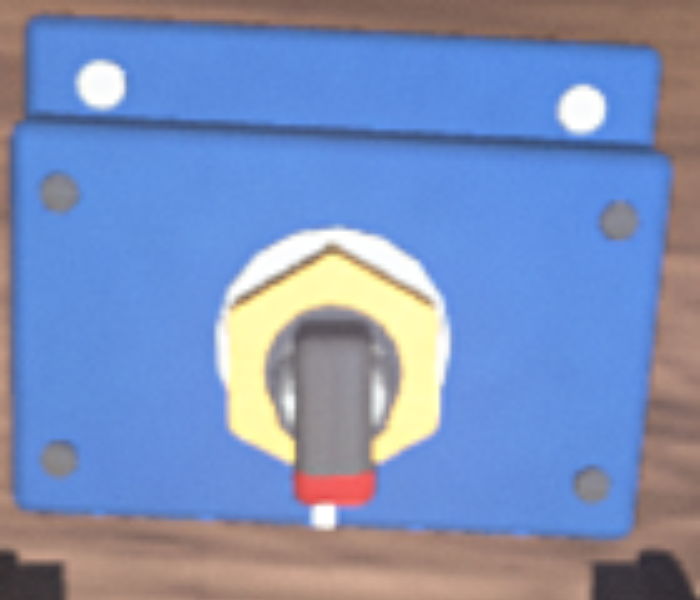

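The bar followed the hand and now stands at 3.6°. The press stands at about 0.8°, so 2.8° clockwise remain. I'll grip the bar itself this time, higher up.

>>> {"op": "carry_out", "data": {"moves": [[0,0,0.3,0,0,0],[0,0,0.6,0,0,0],[0,0,0.6,0,0,0],[0,0,0.6,0,0,0],[0,0,0.3,0,0,0],[0,0,0.14,0,0,0],[0,0,0,0,0,0],[0,0,0,0,0,0]], "fingers": 50}}

```text
time: 8.55
ee_pos: [0.5685, 0.0241, 0.1286]
eef_rot: [0.999, 0.032, 0.001, 0.0]
ft_force: [-0.3, 0.2, 1.1]
width: 0.05
grip_force: 0.0
```

>>> {"op": "carry_out", "data": {"moves": [[0,0,0,0,0,0],[0,0,0,0,0,0],[0,0,0,0,0,0],[0,0,0,0,0,0],[0,0,0,0,0,0.15],[0,0,0,0,0,0.2],[0,0,0,0,0,0],[0,0,0,0,0,0]], "fingers": 0, "force": 20}}

```text
time: 9.55
ee_pos: [0.5682, 0.0233, 0.1281]
eef_rot: [1.0, 0.007, 0.0, 0.0]
ft_force: [-0.7, -5.6, 4.4]
width: 0.0139
grip_force: 31.7
```

```bash
python3 -c "
from h import *
st()"
```

```text
9.55 [0.5682 0.0233 0.1281] xang 0.82 q7 -1.795 tau [-1.095  0.23  -0.038] F [-0.71 -5.57  4.38] w 0.0139
```

>>> {"op": "carry_out", "data": {"moves": [[0,0,0,0,0,0],[0,0,0,0,0,0],[0,0,0,0,0,0],[0,0,-0.3,0,0,0],[0,0,-0.6,0,0,0],[0,0,-0.6,0,0,0],[0,0,-0.6,0,0,0],[0,0,-0.3,0,0,-1],[0,0,0,0,0,-1],[0,0,0,0,0,-1],[0,0,0,0,0,-1],[0,0,0,0,0,-1],[0,0,0,0,0,-1],[0,0,0,0,0,-1],[0,0,0,0,0,-1],[0,0,0,0,0,-1],[0,0,0,0,0,-1],[0,0,0,0,0,-1],[0,0,0,0,0,-1],[0,0,0,0,0,-1]], "fingers": 70}}

```text
time: 12.05
ee_pos: [0.5681, 0.024, 0.2246]
eef_rot: [0.608, 0.794, 0.0, 0.0]
ft_force: [0.2, -0.4, -0.2]
width: 0.0699
grip_force: 0.0
```

>>> {"op": "carry_out", "data": {"moves": [[0,0,0,0,0,-1],[0,0,0,0,0,-1],[0,0,0,0,0,-1],[0,0,0,0,0,-1],[0,0,0,0,0,-1],[0,0,0,0,0,-1],[0,0,0,0,0,-1],[0,0,0,0,0,-1],[0,0,0,0,0,-1],[0,0,0,0,0,-0.8],[0,0,0,0,0,0],[0,0,0,0,0,0]]}}

```text
time: 13.55
ee_pos: [0.568, 0.024, 0.2241]
eef_rot: [-0.027, 1.0, -0.0, 0.0]
ft_force: [0.1, 0.5, -0.6]
width: 0.07
grip_force: 0.0
```

```bash
python3 - <<'E'
from h import *
st()
a,W,c,bar,t=meas("c3.png")
hexfit(W[t][:,:2])
E
```

```text
13.55 [0.568  0.024  0.2241] xang -176.89 q7 1.313 tau [ 0.113 -0.165 -0.023] F [ 0.08  0.54 -0.61] w 0.07
bridge ((0.5662685632705688, 0.02430976927280426), (0.08278071880340576, 0.1197848841547966), 0.7849308252334595) 0.06918191138944674
bar 582 0.1278869863016815 ((0.5660851001739502, 0.022667627781629562), (0.029861457645893097, 0.013911393471062183), 0.5811441540718079)
red 130 [0.55495709 0.02203281 0.12794024]
line 164 [0.54183788 0.02303406 0.07129895]
brass 734 [[0.5478 0.0045 0.093 ]
 [0.5599 0.0213 0.0942]
 [0.5805 0.0403 0.0955]]
nutrect ((0.5643600225448608, 0.02272910624742508), (0.039964545518159866, 0.03889719396829605), 1.8684451580047607) ((0.5665614008903503, 0.022823812440037727), 0.022313503548502922)
hex normal angle [(np.float64(0.11841200187426905), np.int64(34), array([0.04  , 0.0389, 0.0396])), (np.float64(0.11843835465528788), np.int64(33), array([0.0399, 0.0388, 0.0397])), (np.float64(0.11874433167788617), np.int64(35), array([0.0402, 0.0389, 0.0396])), (np.float64(0.11876764103918759), np.int64(32), array([0.0399, 0.0389, 0.04  ]))]
```

View pics/c3.png

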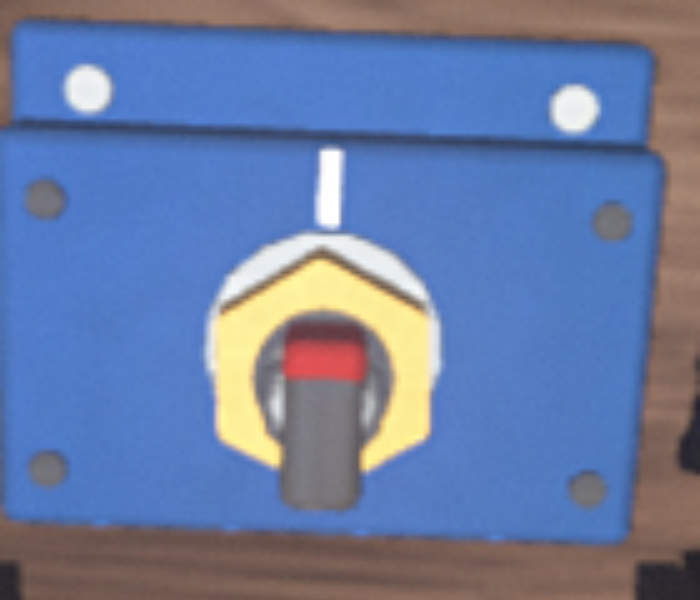

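Bar 0.6° against press 0.8°, so the pointer at (322,360) is in line with the white line at (330,188). The hex flats, left and right, line up with the jaws. I'll go down onto the nut.

>>> {"op": "carry_out", "data": {"moves": [[0,-0.02,0.3,0,0,-0.07],[0,0,0.6,0,0,0],[0,0,0.6,0,0,0],[0,0,0.6,0,0,0],[0,0,0.6,0,0,0],[0,0,0.3,0,0,0],[0,0,0.24,0,0,0],[0,0,0,0,0,0],[0,0,0,0,0,0]]}}

```text
time: 14.72
ee_pos: [0.5685, 0.0233, 0.0949]
eef_rot: [-0.033, 0.999, -0.0, 0.001]
ft_force: [0.5, 0.9, 0.3]
width: 0.0703
grip_force: 0.0
```

>>> {"op": "carry_out", "data": {"moves": [[0,0,0,0,0,0],[0,0,0,0,0,0],[0,0,0,0,0,0],[0,0,0,0,0,0]], "fingers": 0, "force": 30}}

```text
time: 15.22
ee_pos: [0.5681, 0.0231, 0.0943]
eef_rot: [-0.033, 0.999, -0.0, 0.0]
ft_force: [-0.1, 1.1, 0.9]
width: 0.0396
grip_force: 30.0
```

```bash
python3 -c "
from h import *
st()"
```

```text
15.225 [0.5681 0.0231 0.0943] xang -176.18 q7 1.245 tau [ 0.404 -0.012 -0.011] F [-0.13  1.06  0.89] w 0.0396
```

>>> {"op": "carry_out", "data": {"moves": [[0,0,0.0087,0,0,1],[0,0,0.0087,0,0,1]]}}

```text
time: 15.48
ee_pos: [0.5681, 0.0231, 0.0936]
eef_rot: [0.108, 0.994, -0.0, 0.0]
ft_force: [-0.0, -0.7, -0.2]
width: 0.0395
grip_force: 30.0
```

```bash
python3 -c "
from h import *
st()"
```

```text
15.475 [0.5681 0.0231 0.0936] xang 167.56 q7 0.982 tau [-0.062 -0.043  0.012] F [-0.04 -0.74 -0.17] w 0.0395
```

>>> {"op": "carry_out", "data": {"moves": [[0,0,0.0087,0,0,1]]}}

```text
time: 15.6
ee_pos: [0.5681, 0.023, 0.0932]
eef_rot: [0.177, 0.984, -0.0, 0.0]
ft_force: [-0.3, -1.3, 0.9]
width: 0.0398
grip_force: 30.0
```

```bash
python3 -c "
from h import *
st()"
```

```text
15.6 [0.5681 0.023  0.0932] xang 159.56 q7 0.852 tau [-0.108 -0.085  0.043] F [-0.33 -1.31  0.95] w 0.0398
```

>>> {"op": "carry_out", "data": {"moves": [[0,0,0.0087,0,0,1]]}}

```text
time: 15.72
ee_pos: [0.5681, 0.023, 0.0929]
eef_rot: [0.246, 0.969, -0.0, 0.0]
ft_force: [-0.2, -1.2, 0.4]
width: 0.0395
grip_force: 30.0
```

```bash
python3 -c "
from h import *
st()"
```

```text
15.725 [0.5681 0.023  0.0929] xang 151.56 q7 0.722 tau [-0.132 -0.078  0.015] F [-0.17 -1.19  0.4 ] w 0.0395
```

>>> {"op": "carry_out", "data": {"moves": [[0,0,0.0087,0,0,1]]}}

```text
time: 15.85
ee_pos: [0.5681, 0.023, 0.0925]
eef_rot: [0.313, 0.95, -0.0, 0.0]
ft_force: [-1.2, -0.8, -0.1]
width: 0.0398
grip_force: 30.0
```

```bash
python3 -c "
from h import *
st()"
```

```text
15.85 [0.5681 0.023  0.0925] xang 143.56 q7 0.592 tau [-0.208 -0.057  0.062] F [-1.22 -0.78 -0.12] w 0.0398
```

>>> {"op": "carry_out", "data": {"moves": [[0,0,0.0087,0,0,1]]}}

```text
time: 15.98
ee_pos: [0.5681, 0.0229, 0.0922]
eef_rot: [0.378, 0.926, -0.0, 0.0]
ft_force: [-1.4, -1.0, 0.5]
width: 0.0397
grip_force: 30.0
```

```bash
python3 -c "
from h import *
st()"
```

```text
15.975 [0.5681 0.0229 0.0922] xang 135.56 q7 0.462 tau [-0.231 -0.021  0.055] F [-1.4  -0.99  0.52] w 0.0397
```

>>> {"op": "carry_out", "data": {"moves": [[0,0,0.0087,0,0,1]]}}

```text
time: 16.1
ee_pos: [0.568, 0.0229, 0.0918]
eef_rot: [0.442, 0.897, -0.0, 0.0]
ft_force: [-0.3, -0.9, 2.4]
width: 0.0395
grip_force: 30.0
```

```bash
python3 -c "
from h import *
st()"
```

```text
16.1 [0.568  0.0229 0.0918] xang 127.56 q7 0.331 tau [-0.205  0.05   0.069] F [-0.33 -0.89  2.39] w 0.0395
```

>>> {"op": "carry_out", "data": {"moves": [[0,0,0.0087,0,0,1]]}}

```text
time: 16.23
ee_pos: [0.568, 0.0229, 0.0917]
eef_rot: [0.503, 0.864, -0.0, 0.0]
ft_force: [-1.9, -2.0, 3.6]
width: 0.0397
grip_force: 30.0
```

```bash
python3 -c "
from h import *
st()"
```

```text
16.225 [0.568  0.0229 0.0917] xang 119.57 q7 0.2 tau [-0.367  0.33   0.255] F [-1.91 -2.04  3.56] w 0.0397
```

Seating has begun: torque is 0.255 against about 0.05 running free, and the sinking has stopped. I'll continue in small steps.

>>> {"op": "carry_out", "data": {"moves": [[0,0,0,0,0,0.2]]}}

```text
time: 16.35
ee_pos: [0.568, 0.0229, 0.0916]
eef_rot: [0.513, 0.858, -0.0, 0.0]
ft_force: [-1.7, -2.5, 3.0]
width: 0.0397
grip_force: 30.0
```

```bash
python3 -c "
from h import *
st()"
```

```text
16.35 [0.568  0.0229 0.0916] xang 118.21 q7 0.178 tau [-0.505  0.329  0.201] F [-1.7  -2.49  3.01] w 0.0397
```

>>> {"op": "carry_out", "data": {"moves": [[0,0,0,0,0,0.1]]}}

```text
time: 16.48
ee_pos: [0.568, 0.0229, 0.0916]
eef_rot: [0.519, 0.855, -0.0, 0.0]
ft_force: [-2.4, -2.7, 4.9]
width: 0.0395
grip_force: 30.0
```

```bash
python3 -c "
from h import *
st()"
```

```text
16.475 [0.568  0.0229 0.0916] xang 117.52 q7 0.167 tau [-0.547  0.481  0.279] F [-2.37 -2.74  4.85] w 0.0395
```

>>> {"op": "carry_out", "data": {"moves": [[0,0,0,0,0,0.25]]}}

```text
time: 16.6
ee_pos: [0.568, 0.0229, 0.0916]
eef_rot: [0.534, 0.845, -0.0, 0.0]
ft_force: [-2.2, -2.0, 4.8]
width: 0.0396
grip_force: 30.0
```

```bash
python3 -c "
from h import *
st()"
```

```text
16.6 [0.568  0.0229 0.0916] xang 115.44 q7 0.132 tau [-0.613  0.44   0.276] F [-2.2  -1.99  4.84] w 0.0396
```

>>> {"op": "carry_out", "data": {"moves": [[0,0,0,0,0,0.25]]}}

```text
time: 16.73
ee_pos: [0.568, 0.0229, 0.0915]
eef_rot: [0.549, 0.836, -0.0, 0.0]
ft_force: [-1.8, -2.7, 4.8]
width: 0.0399
grip_force: 30.0
```

```bash
python3 -c "
from h import *
st()"
```

```text
16.725 [0.568  0.0229 0.0915] xang 113.39 q7 0.099 tau [-0.7    0.47   0.353] F [-1.84 -2.74  4.79] w 0.0399
```

About 0.28 N m above running free, which is snug. I'll let go, rise and check.

>>> {"op": "carry_out", "data": {"moves": [[0,0,0,0,0,0],[0,0,0,0,0,0],[0,0,0,0,0,0],[0,0,-0.3,0,0,0],[0,0,-0.6,0,0,0],[0,0,-0.6,0,0,0],[0,0,-0.6,0,0,0],[0,0,-0.6,0,0,0],[0,0,-0.5,0,0,0],[0,0,0,0,0,0],[0,0,0,0,0,0]], "fingers": 70}}

```text
time: 18.1
ee_pos: [0.5678, 0.0232, 0.219]
eef_rot: [0.549, 0.836, -0.0, -0.0]
ft_force: [1.4, -0.1, 0.0]
width: 0.0701
grip_force: 0.0
```

```bash
python3 - <<'E'
from h import *
st()
a,W,c,bar,t=meas("c4.png")
hexfit(W[t][:,:2])
E
```

```text
18.1 [0.5678 0.0232 0.219 ] xang 113.43 q7 0.163 tau [-0.029 -0.14   0.012] F [ 1.37 -0.14  0.04] w 0.0701
bridge ((0.5675033330917358, 0.024340465664863586), (0.08399033546447754, 0.11969932913780212), 0.7369894981384277) 0.06924865182849813
bar 628 0.12794335693987702 ((0.5672469139099121, 0.022651929408311844), (0.014757896773517132, 0.03050261363387108), 89.97242736816406)
red 124 [0.55514175 0.02289593 0.12797033]
line 142 [0.5404884  0.0239196  0.07102515]
brass 144 [[0.5475 0.0041 0.0898]
 [0.5633 0.03   0.0914]
 [0.5808 0.0424 0.1148]]
nutrect ((0.5665456056594849, 0.023309573531150818), (0.042945776134729385, 0.0390755720436573), 0.30840393900871277) ((0.5670050382614136, 0.022960534319281578), 0.022108614444732666)
hex normal angle [(np.float64(0.11732605487653551), np.int64(27), array([0.0386, 0.0394, 0.0394])), (np.float64(0.11733203230401643), np.int64(28), array([0.0388, 0.0393, 0.0393])), (np.float64(0.11749808552315222), np.int64(29), array([0.0391, 0.0391, 0.0393])), (np.float64(0.1175862917837499), np.int64(26), array([0.0386, 0.0395, 0.0395]))]
```

View pics/c4.png

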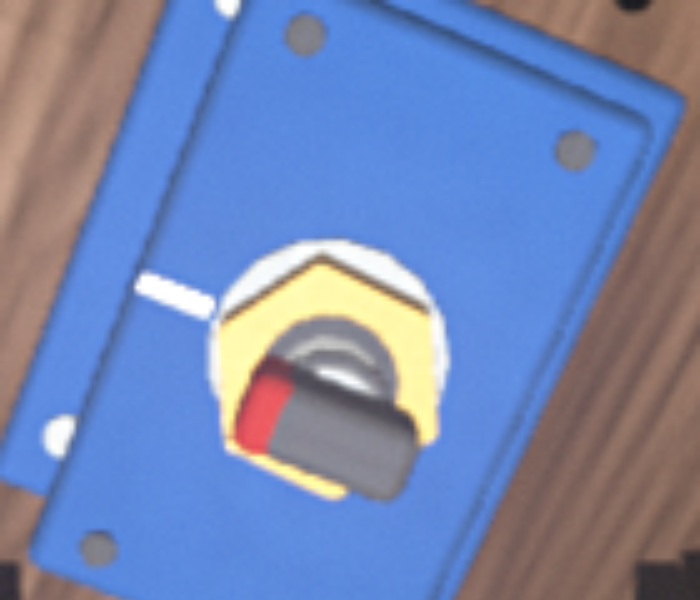

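The bar reads 0.0° against the press's 0.7°, so the red end still points at the line. The nut sprang back only about 3–4°, so it is holding, and the gripper is clear.

```bash
python3 -c "
from h import *
print(r.close_job())"
```

```text
the job is handed in; nothing more can be done
None
```

The job is handed in: the bolt's red end points at the white line to within about 1°, and the jam nut, let go, is locked at roughly 0.28 N m above running free while turning (probably about 0.22 after the small spring-back), in about 18 of the 64 s.

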